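# Put the bias knob away and roll the tambour shut

### The job

Put the red bias knob into the open compartment of the tambour store, then roll the tambour door all the way down so that the store is fully shut.

Things in the scene. Friction and masses are not known exactly. Their poses are not given: they have to be found in the camera images.
- knob_center (a point): Centre (half-way up) of the loose red enamel knob, an upright cylinder 38 mm in diameter, 34 mm tall, white line on top, 40 to 85 g, on the cork matting. Bystanders beside it: a brass tube shield (35 mm diameter, 55 tall), a clear lamp cover (42 mm diameter, 38 tall).
- tray (a point): Middle of the floor of the fixed half-round plywood store (352 mm deep, 224 wide, 216 tall): z up, x front to back, y across. Compartment 150 (x) by 200 (y) mm, open above and in front when the door is back. Above this floor: front sill 29 mm, back partition 169; half-round cheeks at the sides. The circular track's axis runs along y through x = +80, z = +27 mm of this frame.
- tambour (a joint): Slatted wooden tambour door, in rad rolled about the track's axis. 0: fully shut, lower edge on the front sill (stop); 1.48: fully open, rolled back over the top (stop). Starts at 1.25 to 1.48. Slats run 155 to 165 mm from the axis. Friction holds it where it is left; 1 to 7 N along the track at the pull moves it.
- pull (a point): Centre of the door's pull, a black cylinder 22 mm in diameter, 36 mm long along the store's y, on a 14 mm wide stem on the third slat. Rides 205 mm from the track's axis, 29 mm clear of the slats: 21.5 degrees above the front level when shut, 106 when fully open. Pinch its flat ends across y from above; it may turn in the fingers, so a hand pointing down can follow it throughout.
There are look-alikes about, which are no part of the job. Of the things that look like the part that bears knob_center, take the one that is nearest to the robot's base at the start.

How it is judged:
On the way, in this order (a step that is already met when the one before it is completed fails the run):
1. the red knob lies in the compartment while the door is still open (x of knob_center in the frame of tray between -0.076 and 0.076 m and y of knob_center in the frame of tray between -0.1 and 0.1 m and z of knob_center in the frame of tray below 0.035 m and value of joint tambour above 0.9 rad), for 0.2 s.
2. the tambour door is rolled shut over it (x of knob_center in the frame of tray between -0.076 and 0.076 m and y of knob_center in the frame of tray between -0.1 and 0.1 m and z of knob_center in the frame of tray below 0.035 m and value of joint tambour below 0.08 rad), for 0.2 s.
At the end, for the whole second after the job is handed in: The red knob rests on the floor of the compartment, between sill, partition and cheeks (its centre less than 35 mm above the floor), and the tambour door stands still within 0.08 rad (13 mm) of fully shut (all of step 2 and velocity of joint tambour between -0.05 and 0.05 rad/s); the robot touches nothing.
It also fails if it takes over 51 s, if anything falls off the work surface, if the arm or the gripper's body presses on something with over 40 N, if the wrist force passes 120 N, or if a joint passes its speed limit or range.

### The arm

A 6-joint arm with a two-finger parallel gripper is mounted at the origin on the work surface. World frame = base frame: x ahead of the robot, y to its left, z up, the work surface at z = 0. Lengths are in m, angles in rad, forces in N, time in s.
With the tool pointing down it reaches from about 0.3 to 0.75 m from the base axis. Payload 8.5 kg.
Tool frame: the origin (TCP) lies at the very end of the fingers, on their centre line; the grasp point (between the pads) lies 19 mm behind it; z points along the fingers, y is the direction in which the jaws open and shut (so a half turn about z gives the same grasp; the last joint's range is limited). The gripper opens to 85 mm and grips with 20 to 120 N. Pads are 22 mm wide; open, the fingers measure 114 mm over their backs; the gripper's body (76 mm by 85 mm) begins 54 mm behind the grasp point. The pads swing forward as they close: fully open they stand 13 mm farther back than shut.
Start: joints at [1.056, 0.381, 1.297, -0, 1.464, -0.215], TCP at [0.162, 0.525, 0.231] pointing down, gripper open.
Joint ranges: [-3.11, 3.11], [-0.89, 2.33], [0.22, 2.48], [-1.42, 4.56], [0.17, 2.85], [-2.88, 2.88]. Speed limits (rad/s): [2.39, 2.39, 3.14, 3.14, 3.14, 3.14].

### API

Orientations are given as [roll, pitch, yaw] about the fixed x, y, z axes, in that order (R = Rz(yaw) Ry(pitch) Rx(roll)).
In Python, from bench import status, eyes, ctrl, nets gives the robot as it stands.
- The arm moves only by the tool send_rows, never from a script. Its argument "moves" is text: rows parted by semicolons, each of 7 numbers parted by spaces: the turn, a rotation vector about the tool's x, y, z in rad, then the shift along the tool's x, y, z in mm, then the closure, from -1 (fully open) to 1 (shut). In form: rx ry rz dx dy dz jaw; .... A call has 1 to 12 rows; each row shifts and turns the commanded pose from where the row before left it, along the tool's axes as they then stand; what a row does not reach is not made up. A row lasts 1/8 s, in which the tool goes at most 62.5 mm and 10.7 degrees, less where a joint would pass 70% of its speed; a pose out of reach is approached as far as the arm can. A call with a gripper value outside its range is refused whole. The fingers move at their own pace and stop on an object; the grip force is fixed at half the most. Time passes only in rows, so rows that do not move let the fingers close. It gives the time, the measured TCP pose, the force and the opening at its end, in the units of the state.
- status.get_obs(): the state, without advancing time (a new reading comes with each control period).
- eyes.grab_frame(name): name is "scene" or "top" or "wrist"; returns a dict with "image" (384x512x3 uint8, blue, green, red), "fov_y" (degrees; the focal length in pixels is half the picture's height over the tangent of half this angle, whatever the lens; pixels are square), "cx", "cy" (the principal point, pixels), "pose" (4x4, takes a point from camera to world coordinates); the wrist camera has in their place "mount" (4x4, takes a point from camera to tool coordinates, whose origin is the TCP and whose axes are the flange's). Camera axes: x right, y down, z forward; pixel columns grow to the right and rows downward; lengths in m; the calibration is good to about 2 mm. A picture is of the moment at which its call begins: read the wrist's pose just before it. There is no depth.
- ctrl.finish_job(): hands the job in, once; it reports no verdict.
Trained networks look in a picture, given as the dict that the camera call returned (one of the last four; its "shot" number tells which), for a name from the list of things; names that differ only in an ending like _2 or _b are one class to them, and where a whole thing is asked for, a point or a joint stands for the part that bears it (a point fixed in the world has none). Each returns a list of dicts, best first, with "score" (0 to 1); they miss things now and then, are a little off and sometimes report something else, mostly with a low value. They report only what shows in the picture. A call takes as long as a camera call. They do not tell look-alikes from the thing itself.
- nets.regions_of(query, picture): "region" (384x512 bool, what is visible of it).
- nets.spot_point(query, picture): "xyz" ([x, y, z] in m, in world coordinates, good to about 4 mm: a listed point, or the origin of a listed thing).
The state is a dict: "time_s": time; "joints": joint angles; "joint_velocities": joint speeds; "joint_efforts": joint torques, N m; "tool_pos": TCP position; "eef_rot": TCP orientation; "wrist_force": force on the tool from outside, world axes, zero at the start; "moment": the same for the moment, N m; "finger_gap": finger opening in m.
Only numpy, scipy, OpenCV 4.12 (cv2) and the standard library are available. Lean on these libraries where they do the work, as an engineer would, in place of code of your own. Each camera call takes 0.05 s, during which the arm holds its last target.

## Working session

There is one attempt and no reset: what is moved stays moved. The work goes in short steps, Python scripts to look and compute and a tool call to move; the robot and the scene stay as the last step left them, time stands still between calls to the robot, and variables do not carry over. Pictures are saved under pics/ and viewed, and the job is handed in when it is done.

Besides the shell and the picture viewer there is one more tool, called after "Request:" as name(argument=value, ...), one argument or row to a line, values as JSON. send_rows: Moves the arm, as the interface text tells. Its arguments: {"type":"object","properties":{"moves":{"type":"string"}},"required":["moves"]}

```bash
mkdir -p pics; ls; python3 - <<'E'
from bench import status, eyes, ctrl, nets
import cv2
print({k:v for k,v in status.get_obs().items() if k in('time_s','tool_pos','eef_rot','finger_gap')})
for n in("scene","top"):
    p=eyes.grab_frame(n); cv2.imwrite(f"pics/{n}0.png",p["image"])
    print(n,p["fov_y"],p["cx"],p["cy"],p["pose"])
    for q in("knob_center","tray","pull"):
        print(q,[(round(r["score"],2),[round(float(v),3) for v in r["xyz"]]) for r in nets.spot_point(q,p)])
E
```

```text
pics
{'time_s': 0.0, 'tool_pos': array([0.16228171, 0.52520243, 0.23071661]), 'eef_rot': array([-3.14018000e+00, -3.09501948e-04,  2.84177909e+00]), 'finger_gap': 0.08524527763774652}
scene 56.646041354623925 252.5964792002794 190.5960935861705 [[-0.96541711 -0.24679178  0.08404532  0.45912303]
 [-0.26065429  0.90700578 -0.33075649  0.15798339]
 [ 0.0053984  -0.34122475 -0.93996624  0.74284247]
 [ 0.          0.          0.          1.        ]]
knob_center [(0.66, [0.461, -0.18, 0.022]), (0.58, [0.55, -0.19, 0.016]), (0.51, [0.603, -0.145, 0.024])]
tray [(0.86, [0.547, 0.144, 0.019])]
pull [(0.64, [0.685, 0.133, 0.24])]
top 56.57586675428354 254.75984213402765 187.26281311921784 [[-0.01452615 -0.98750151  0.15693871  0.39607351]
 [-0.99970168  0.01126113 -0.02167362 -0.04899179]
 [ 0.01963543 -0.15720672 -0.9873705   0.92190544]
 [ 0.          0.          0.          1.        ]]
knob_center [(0.69, [0.547, -0.192, 0.023]), (0.57, [0.604, -0.146, 0.024]), (0.56, [0.462, -0.186, 0.021])]
tray [(0.76, [0.545, 0.147, 0.016])]
pull [(0.56, [0.684, 0.129, 0.239])]
```

View pics/scene0.png

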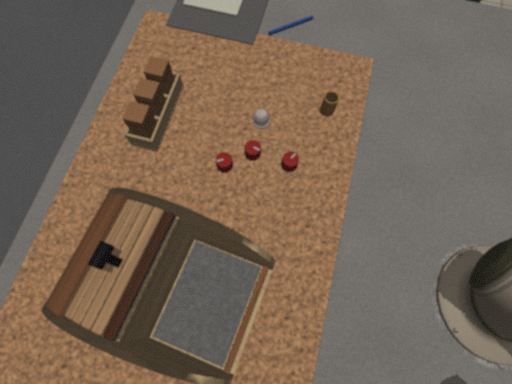

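View pics/top0.png

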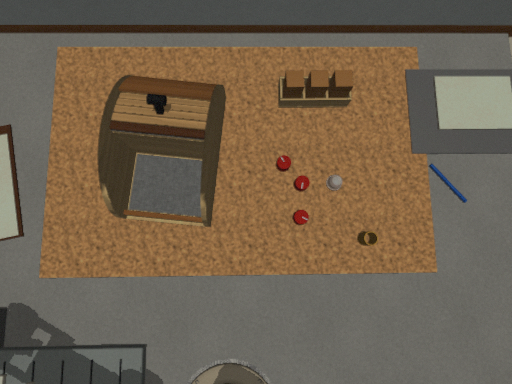

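Scene shows three red knobs; the one nearest the base is at (290,160) in scene and (301,217) in top. The store is open towards the robot with the pull at (105,255) in scene and (157,102) in top. I'll triangulate next.

```bash
cat > h.py <<'E'
import numpy as np
def ray(p,uv,pose=None):
    f=p["image"].shape[0]/2/np.tan(np.radians(p["fov_y"])/2)
    d=np.array([(uv[0]-p["cx"])/f,(uv[1]-p["cy"])/f,1.])
    T=p["pose"] if pose is None else pose
    d=T[:3,:3]@d; return T[:3,3],d/np.linalg.norm(d)
def tri(rs):
    A=sum(np.eye(3)-np.outer(d,d) for o,d in rs); b=sum((np.eye(3)-np.outer(d,d))@o for o,d in rs)
    x=np.linalg.solve(A,b); e=[np.linalg.norm((np.eye(3)-np.outer(d,d))@(x-o)) for o,d in rs]
    return x.round(4),np.round(e,4)
def proj(p,X):
    f=p["image"].shape[0]/2/np.tan(np.radians(p["fov_y"])/2)
    c=np.linalg.inv(p["pose"])@np.append(X,1); return f*c[0]/c[2]+p["cx"],f*c[1]/c[2]+p["cy"]
E
python3 - <<'E'
from bench import status, eyes, nets
import cv2,numpy as np
from h import *
P={n:eyes.grab_frame(n) for n in("scene","top")}
for q in("knob_center","pull"):
  C={}
  for n,p in P.items():
    C[n]=[(np.array([m.mean() for m in np.nonzero(r["region"])[::-1]]),r["region"].sum()) for r in nets.regions_of(q,p)]
    print(q,n,[(c.round(1),a) for c,a in C[n]])
  for a,_ in C["scene"]:
    for b,_ in C["top"]:
      x,e=tri([ray(P["scene"],a),ray(P["top"],b)])
      if e[0]<.006: print(x,e)
for n,p in P.items():
    im=p["image"]
    c=im[175:384,30:285] if n=="scene" else im[65:235,90:235]
    s=3 if n=="top" else 2.8
    cv2.imwrite(f"pics/{n}z.png",cv2.resize(c,None,fx=s,fy=s,interpolation=cv2.INTER_CUBIC))
E
```

```text
knob_center scene [(array([252.3, 150. ]), np.int64(291)), (array([223.6, 162. ]), np.int64(271)), (array([289.1, 161.3]), np.int64(281))]
knob_center top [(array([282.7, 163.3]), np.int64(222)), (array([299.9, 217.1]), np.int64(172)), (array([300.7, 182.9]), np.int64(217))]
[ 0.5483 -0.186   0.0286] [0.0003 0.0003]
[ 0.601  -0.1416  0.0273] [0.001 0.001]
[ 0.4623 -0.1813  0.0265] [0.0011 0.0011]
pull scene [(array([119.5, 268.7]), np.int64(7927))]
pull top [(array([159.8, 115.4]), np.int64(3713))]
[0.6758 0.1388 0.1768] [0.0007 0.0007]
```

View pics/scenez.png

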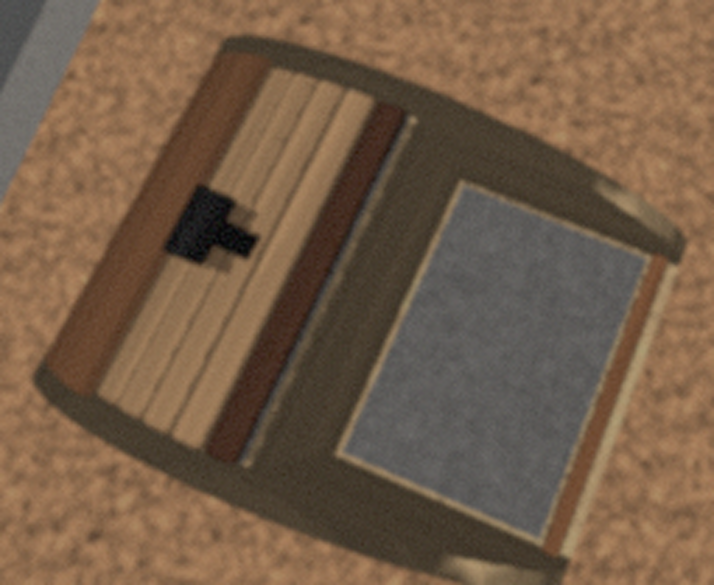

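View pics/topz.png

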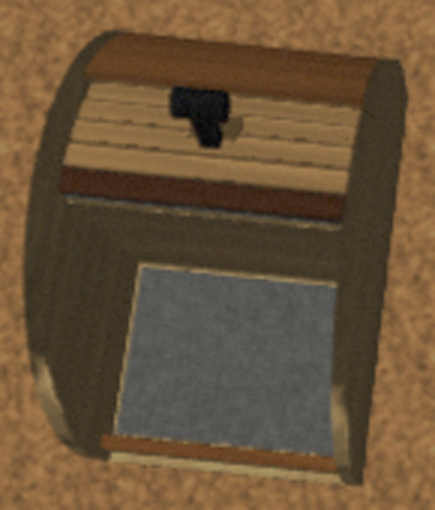

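```bash
python3 - <<'E'
from bench import eyes
import numpy as np
from h import *
P={n:eyes.grab_frame(n) for n in("scene","top")}
S=lambda u,v:ray(P["scene"],(30+u/2.8,175+v/2.8)); T=lambda u,v:ray(P["top"],(90+u/3,65+v/3))
print("backR",tri([S(462,182),T(337,286)]));print("backL",tri([S(343,457),T(140,266)]))
print("pull",tri([S(202,223),T(200,101)]))
z=.016
for n,r in dict(bR=S(462,182),bL=S(343,457),fR=S(648,258),fL=S(543,543)).items():
    o,d=r; print(n,(o+d*(z-o[2])/d[2]).round(4))
t=np.array([.546,.1455]) 
for yaw in np.radians([-10,-8,-6,-4,-2,0]):
    c,s=np.cos(yaw),np.sin(yaw)
    print(np.degrees(yaw).round(),[np.round(proj(P["scene"],np.array([t[0]+c*a-s*b,t[1]+s*a+c*b,z])),0) for a,b in((.075,-.1),(.075,.1),(-.075,-.1),(-.075,.1))])
E
```

```text
backR (array([0.5902, 0.054 , 0.1114]), array([0.0005, 0.0005]))
backL (array([0.6316, 0.2378, 0.0111]), array([0.0014, 0.0014]))
pull (array([0.684 , 0.1293, 0.242 ]), array([0.0015, 0.0015]))
bR [0.6106 0.0382 0.016 ]
bL [0.629  0.2374 0.016 ]
fR [0.4642 0.0559 0.016 ]
fL [0.4841 0.2523 0.016 ]
-10.0 [array([199., 239.]), array([150., 333.]), array([265., 270.]), array([220., 371.])]
-8.0 [array([197., 240.]), array([151., 336.]), array([264., 268.]), array([223., 370.])]
-6.0 [array([195., 240.]), array([152., 338.]), array([263., 267.]), array([225., 370.])]
-4.0 [array([193., 241.]), array([153., 340.]), array([262., 265.]), array([227., 369.])]
-2.0 [array([191., 241.]), array([154., 342.]), array([261., 263.]), array([230., 368.])]
0.0 [array([189., 242.]), array([155., 344.]), array([259., 261.]), array([232., 367.])]
```

Request:
send_rows(
  moves="0 0 -0.1 0 0 0 -1; 0 0 -0.103 0 0 0 -1; 0 0 0 -29 -54 0 -1; 0 0 0 -29 -54 0 -1; 0 0 0 -29 -54 0 -1; 0 0 0 -29 -54 0 -1; 0 0 0 -29 -54 0 -1; 0 0 0 -29 -54 0 -1; 0 0 0 -29 -54 0 -1; 0 0 0 -29 -54 0 -1; 0 0 0 -29 -54 0 -1; 0 0 0 -29 -54 0 -1",
)

```text
time_s: 2.3
tool_pos: [0.3993, -0.0422, 0.2316]
eef_rot: [-3.142, 0.001, 3.044]
wrist_force: [0.7, -0.3, 0.4]
finger_gap: 0.0852
```

Request:
send_rows(
  moves="0 0 0 -29 -54 0 -1; 0 0 0 -20 -40 30 -1; 0 0 0 -20 -40 30 -1; 0 0 0 0 0 0 -1; 0 0 0 0 0 0 -1",
)

```text
time_s: 2.92
tool_pos: [0.4545, -0.1797, 0.1716]
eef_rot: [3.141, 0.0, 3.045]
wrist_force: [0.4, 0.8, 0.1]
finger_gap: 0.0851
```

```bash
cat >> h.py <<'E'
from scipy.spatial.transform import Rotation as Ro
def wpose(s,p):
    T=np.eye(4);T[:3,:3]=Ro.from_euler('xyz',s["eef_rot"]).as_matrix();T[:3,3]=s["tool_pos"]
    return T@p["mount"]
E
python3 - <<'E'
from bench import status, eyes, nets
import cv2,numpy as np
from h import *
s=status.get_obs();w=eyes.grab_frame("wrist");w["pose"]=wpose(s,w)
print(w["pose"][:3,3])
cv2.imwrite("pics/w1.png",w["image"])
P={n:eyes.grab_frame(n) for n in("scene","top")};P["w"]=w
R={}
for n,p in P.items():
    R[n]=[np.array([m.mean() for m in np.nonzero(r["region"])[::-1]]) for r in nets.regions_of("knob_center",p)]
    print(n,[c.round(0) for c in R[n]],[np.round(proj(p,np.array([.462,-.182,.022])))])
    print([(round(r["score"],2),r["xyz"].round(3) if hasattr(r["xyz"],'round') else r["xyz"]) for r in nets.spot_point("knob_center",p)])
E
```

```text
[ 0.39014334 -0.17276442  0.31464624]
scene [array([290., 161.]), array([253., 150.]), array([224., 162.])] [array([290., 162.])]
[(0.7, [0.5467, -0.1871, 0.0169]), (0.67, [0.6057, -0.1483, 0.0241]), (0.64, [0.4615, -0.1805, 0.0223])]
top [array([283., 163.]), array([299., 222.])] [array([300., 217.])]
[(0.74, [0.6015, -0.1439, 0.02]), (0.49, [0.4601, -0.1844, 0.0179])]
w [array([302., 304.]), array([257., 267.]), array([254., 188.])] [array([254., 186.])]
[(0.81, [0.5488, -0.189, 0.0211]), (0.65, [0.4621, -0.1864, 0.0214]), (0.58, [0.603, -0.1426, 0.0223])]
```

View pics/w1.png

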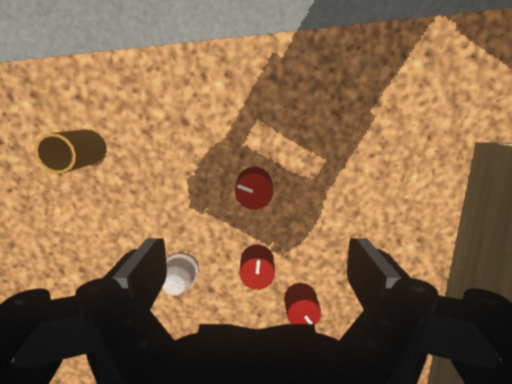

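The wrist view shows the knob at (254,188), predicted (254,186), and the fingers are clear of the lamp cover (180,272) and the other knobs. The centre is near (0.462, -0.182, 0.021), so I'll descend and grip.

Request:
send_rows(
  moves="0 0 0 -8 -2 45 -1; 0 0 0 0 0 45 -1; 0 0 0 0 0 40 -1; 0 0 0 0 0 20 -1; 0 0 0 0 0 11 -1; 0 0 0 0 0 0 0; 0 0 0 0 0 0 0.5; 0 0 0 0 0 0 1; 0 0 0 0 0 0 1; 0 0 0 0 0 0 1; 0 0 0 0 0 0 1; 0 0 0 0 0 0 1",
)

```text
time_s: 4.88
tool_pos: [0.4628, -0.1831, 0.0115]
eef_rot: [-3.141, 0.002, 3.045]
wrist_force: [-1.1, 1.3, 7.0]
finger_gap: 0.0353
```

Request:
send_rows(
  moves="0 0 0 0 0 -30 1; 0 0 0 0 0 -50 1; 0 0 0 0 0 -50 1; 0 0 0 0 0 0 1; 0 0 0 0 0 0 1",
)

```text
time_s: 5.5
tool_pos: [0.462, -0.1826, 0.14]
eef_rot: [3.141, -0.0, 3.045]
wrist_force: [-0.3, 0.1, -1.4]
finger_gap: 0.0353
```

```bash
python3 - <<'E'
from bench import status, eyes, nets
import cv2,numpy as np
from h import *
s=status.get_obs();w=eyes.grab_frame("wrist");w["pose"]=wpose(s,w)
print(s["finger_gap"],s["wrist_force"],s["tool_pos"])
t=eyes.grab_frame("scene")
for p in (w,t): print([(round(r["score"],2),r["xyz"]) for r in nets.spot_point("knob_center",p)])
cv2.imwrite("pics/w2.png",np.vstack([w["image"][100:],t["image"][60:360]]))
E
```

```text
0.03525479388851174 [-0.34515881  0.10566623 -1.44306918] [ 0.46198215 -0.18257283  0.13999614]
[(0.76, [0.6013, -0.1408, 0.0197]), (0.57, [0.4633, -0.1877, 0.1502])]
[(0.67, [0.5506, -0.1885, 0.021]), (0.53, [0.6029, -0.1458, 0.0247]), (0.41, [0.4603, -0.1787, 0.1474])]
```

View pics/w2.png

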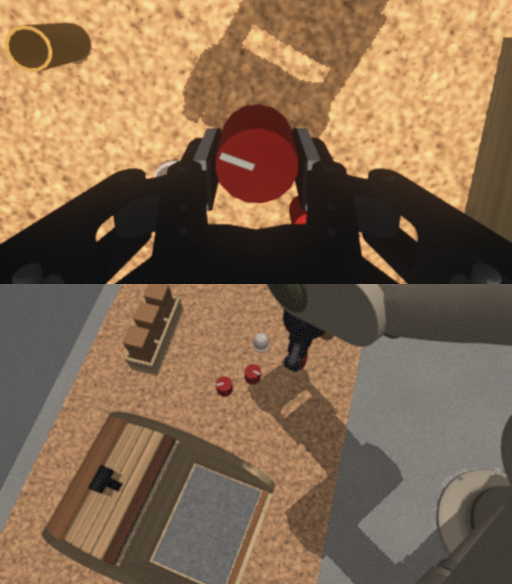

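The knob is gripped upright between the pads, at wrist picture (255,165). Next I carry it over the store.

Request:
send_rows(
  moves="0 0 0 0 0 -55 1; 0 0 0 0 0 -55 1; 0 0 0 -7 50 0 1; 0 0 0 -7 50 0 1; 0 0 0 -7 50 0 1; 0 0 0 -7 50 0 1; 0 0 0 -7 50 0 1; 0 0 0 -7 50 0 1; 0 0 0 0 35 0 1; 0 0 0 0 0 0 1; 0 0 0 0 0 0 1",
)

```text
time_s: 7.08
tool_pos: [0.5365, 0.146, 0.2497]
eef_rot: [-3.141, -0.001, 3.045]
wrist_force: [-0.5, -0.3, -0.2]
finger_gap: 0.0356
```

```bash
python3 - <<'E'
from bench import status, eyes, nets
import cv2,numpy as np
from h import *
s=status.get_obs();w=eyes.grab_frame("wrist");w["pose"]=wpose(s,w)
t=eyes.grab_frame("scene")
for p in (w,t):
  for q in("tray","pull"): print(q,[(round(r["score"],2),r["xyz"]) for r in nets.spot_point(q,p)])
for a,b in((.075,-.1),(.075,.1),(-.075,-.1),(-.075,.1)):
    c,sn=np.cos(-.098),np.sin(-.098)
    u=proj(w,np.array([.547+c*a-sn*b,.146+sn*a+c*b,.016])); print(np.round(u))
    cv2.circle(w["image"],(int(np.clip(u[0],-999,999)),int(np.clip(u[1],-999,999))),4,(0,255,0),1)
cv2.imwrite("pics/w3.png",np.hstack([w["image"],t["image"]])[:, :][:,:].copy()[::1]) if 0 else cv2.imwrite("pics/w3.png",cv2.resize(np.vstack([w["image"],t["image"]]),(400,600)))
E
```

```text
tray [(0.62, [0.5466, 0.1489, 0.0166])]
pull []
tray [(0.6, [0.5474, 0.1436, 0.0179])]
pull []
[182. 228.]
[332. 228.]
[174. 112.]
[340. 112.]
```

View pics/w3.png

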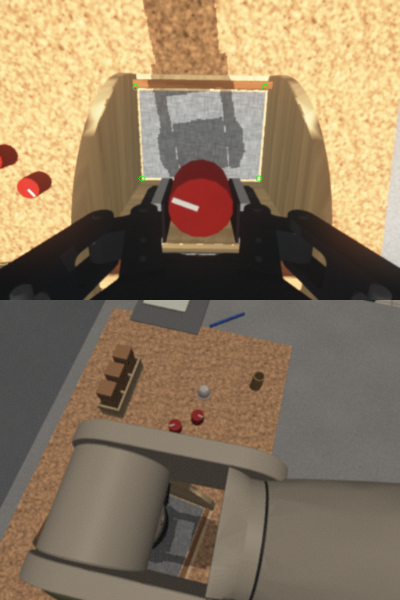

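The projected floor corners sit on the visible ones, so the store pose is good. I'll shift 15 mm toward the front and descend while watching the force.

Request:
send_rows(
  moves="0 0 0 15 0 20 1; 0 0 0 0 0 35 1; 0 0 0 0 0 35 1; 0 0 0 0 0 30 1; 0 0 0 0 0 0 1",
)

```text
time_s: 8.0
tool_pos: [0.5208, 0.1476, 0.1289]
eef_rot: [-3.141, -0.004, 3.044]
wrist_force: [0.5, 0.2, -0.5]
finger_gap: 0.0355
```

```bash
python3 - <<'E'
from bench import status, eyes, nets
import cv2,numpy as np
t=eyes.grab_frame("scene");u=eyes.grab_frame("top")
cv2.imwrite("pics/w4.png",cv2.resize(np.vstack([u["image"],t["image"]]),(400,600)))
E
```

```text
(no output)
```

View pics/w4.png

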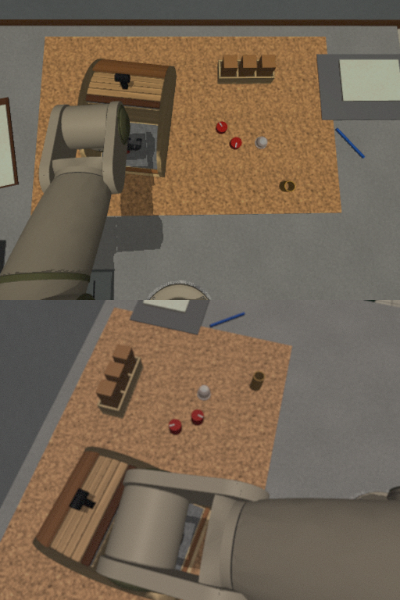

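Request:
send_rows(
  moves="0 0 0 0 0 15 1; 0 0 0 0 0 15 1; 0 0 0 0 0 15 1; 0 0 0 0 0 0 1",
)

```text
time_s: 8.6
tool_pos: [0.521, 0.1479, 0.0839]
eef_rot: [-3.141, -0.003, 3.045]
wrist_force: [0.1, 0.3, -0.7]
finger_gap: 0.0353
```

Request:
send_rows(
  moves="0 0 0 0 0 15 1; 0 0 0 0 0 15 1; 0 0 0 0 0 12 1; 0 0 0 0 0 8 1; 0 0 0 0 0 0 1",
)

```text
time_s: 9.22
tool_pos: [0.5214, 0.1479, 0.0348]
eef_rot: [-3.141, -0.001, 3.045]
wrist_force: [-0.2, -0.1, -1.0]
finger_gap: 0.0356
```

Request:
send_rows(
  moves="0 0 0 0 0 5 1; 0 0 0 0 0 5 1; 0 0 0 0 0 0 1",
)

```text
time_s: 9.6
tool_pos: [0.5215, 0.148, 0.025]
eef_rot: [-3.141, -0.001, 3.045]
wrist_force: [0.1, -0.6, -0.6]
finger_gap: 0.0355
```

Request:
send_rows(
  moves="0 0 0 0 0 2 1; 0 0 0 0 0 0 1; 0 0 0 0 0 0 0.2; 0 0 0 0 0 0 -0.2; 0 0 0 0 0 0 -0.6; 0 0 0 0 0 0 -0.6; 0 0 0 0 0 0 -0.6; 0 0 0 0 0 -15 -0.6; 0 0 0 0 0 -40 -0.6; 0 0 0 0 0 -40 -0.6",
)

```text
time_s: 10.85
tool_pos: [0.5216, 0.148, 0.1204]
eef_rot: [3.142, 0.0, 3.045]
wrist_force: [-0.0, 0.1, 0.0]
finger_gap: 0.0683
```

```bash
python3 - <<'E'
from bench import status, eyes, nets
import cv2,numpy as np
from h import *
s=status.get_obs();w=eyes.grab_frame("wrist");w["pose"]=wpose(s,w)
print(s["finger_gap"])
print([(round(r["score"],2),r["xyz"]) for r in nets.spot_point("knob_center",w)])
cv2.imwrite("pics/w5.png",w["image"])
E
```

```text
0.06831097315416171
[(0.58, [0.5208, 0.1455, 0.0324])]
```

View pics/w5.png

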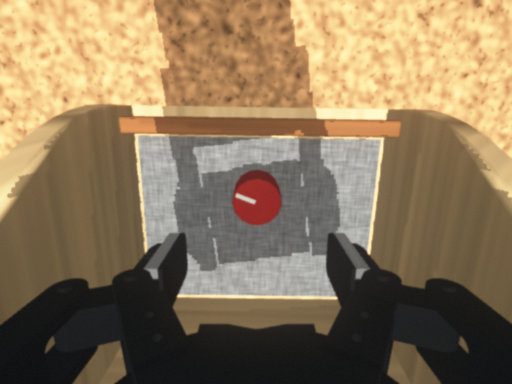

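The knob stands upright on the compartment floor at (257,197), clear of the sill and walls. Now I go up and over to the pull.

Request:
send_rows(
  moves="0 0 0 0 0 -45 -1; 0 0 0 0 0 -50 -1; 0 0 0 0 0 -50 -1; 0 0 0 0 0 -45 -1; 0 0 0 -45 0 0 -1; 0 0 0 -45 0 0 -1; 0 0 0 -45 0 0 -1; 0 0 0 -28 -3 0 -1; 0 0 0 0 0 0 -1; 0 0 0 0 0 0 -1",
)

```text
time_s: 12.2
tool_pos: [0.683, 0.1295, 0.3085]
eef_rot: [3.142, -0.0, 3.045]
wrist_force: [-0.3, 0.9, 0.3]
finger_gap: 0.0853
```

```bash
python3 - <<'E'
from bench import status, eyes, nets
import cv2,numpy as np
from h import *
s=status.get_obs();w=eyes.grab_frame("wrist");w["pose"]=wpose(s,w)
print(s["tool_pos"],proj(w,np.array([.684,.1293,.242])))
t=eyes.grab_frame("top")
for p in (w,t): print([(round(r["score"],2),r["xyz"]) for r in nets.spot_point("pull",p)])
cv2.imwrite("pics/w6.png",w["image"])
E
```

```text
[0.68296367 0.12946166 0.30845859] (np.float64(255.3988910025642), np.float64(205.11842752470287))
[(0.77, [0.6846, 0.1312, 0.2413])]
[(0.77, [0.6824, 0.1294, 0.2398])]
```

View pics/w6.png

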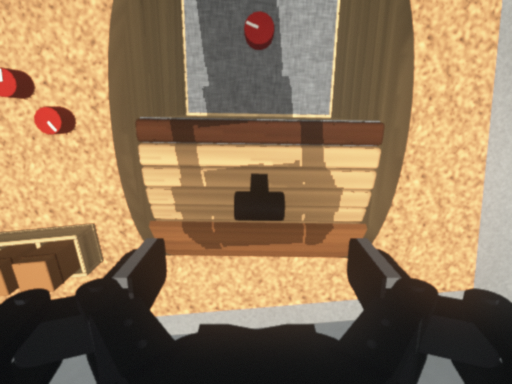

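The pull's bar is at (259,206), predicted (255,205), so it needs about 2 mm more in +y. I'll descend and pinch.

Request:
send_rows(
  moves="0 0 0 -1 2 30 -1; 0 0 0 0 0 30 -1; 0 0 0 0 0 16 -1; 0 0 0 0 0 10 -1; 0 0 0 0 0 0 -0.2; 0 0 0 0 0 0 0.2; 0 0 0 0 0 0 0.6; 0 0 0 0 0 0 1; 0 0 0 0 0 0 1; 0 0 0 0 0 0 1; 0 0 0 0 0 0 1",
)

```text
time_s: 13.78
tool_pos: [0.6852, 0.131, 0.2234]
eef_rot: [3.142, 0.002, 3.044]
wrist_force: [0.8, -0.0, 5.5]
finger_gap: 0.0353
```

```bash
python3 - <<'E'
import numpy as np
a=np.radians(np.append(np.arange(106,26,-5),[23.5,21.5,20.5]));R=205
x=np.round(R*np.cos(a)-R*np.cos(a[0]));z=np.round(R*np.sin(a[0])-R*np.sin(a))
for t,i,j in zip(np.degrees(a[1:]),np.diff(x),np.diff(z)): print(round(t,1),i,j)
E
```

```text
101.0 17.0 -4.0
96.0 18.0 -3.0
91.0 18.0 -1.0
86.0 18.0 1.0
81.0 18.0 2.0
76.0 17.0 3.0
71.0 17.0 5.0
66.0 17.0 7.0
61.0 16.0 8.0
56.0 15.0 9.0
51.0 15.0 11.0
46.0 13.0 12.0
41.0 12.0 13.0
36.0 11.0 14.0
31.0 10.0 14.0
23.5 13.0 24.0
21.5 2.0 7.0
20.5 2.0 3.0
```

Request:
send_rows(
  moves="0 0 0 17 0 -4 1; 0 0 0 18 0 -3 1; 0 0 0 18 0 -1 1; 0 0 0 18 0 1 1; 0 0 0 18 0 2 1; 0 0 0 0 0 0 1",
)

```text
time_s: 14.52
tool_pos: [0.5961, 0.141, 0.2286]
eef_rot: [3.139, 0.003, 3.046]
wrist_force: [1.0, 5.8, 5.7]
finger_gap: 0.035
```

Request:
send_rows(
  moves="0 0 0 17 0 3 1; 0 0 0 17 0 5 1; 0 0 0 17 0 7 1; 0 0 0 16 0 8 1; 0 0 0 15 0 9 1; 0 0 0 15 0 11 1; 0 0 0 0 0 0 1",
)

```text
time_s: 15.4
tool_pos: [0.499, 0.1518, 0.185]
eef_rot: [3.136, 0.0, 3.046]
wrist_force: [-3.6, 16.2, 7.2]
finger_gap: 0.0352
```

```bash
python3 - <<'E'
from bench import status, eyes, nets
import cv2,numpy as np
t=eyes.grab_frame("scene");u=eyes.grab_frame("top")
cv2.imwrite("pics/w7.png",cv2.resize(np.vstack([u["image"],t["image"]]),(400,600)))
E
```

```text
(no output)
```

View pics/w7.png

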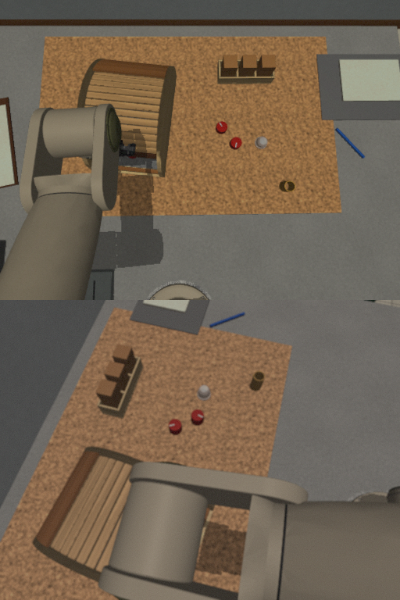

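The door is following and the lower edge is nearing the sill. The +16 N side force means the store's yaw is slightly off, so I'll add some +y.

Request:
send_rows(
  moves="0 0 0 13 2 12 1; 0 0 0 12 1 13 1; 0 0 0 11 0.5 14 1; 0 0 0 0 0 0 1",
)

```text
time_s: 16.0
tool_pos: [0.4629, 0.156, 0.145]
eef_rot: [-3.141, -0.003, 3.045]
wrist_force: [-7.6, -1.2, 6.7]
finger_gap: 0.035
```

Request:
send_rows(
  moves="0 0 0 10 0.5 14 1; 0 0 0 7 0 12 1; 0 0 0 6 0 12 1; 0 0 0 2 0 7 1; 0 0 0 0 0 0 1",
)

```text
time_s: 16.62
tool_pos: [0.4388, 0.1587, 0.1]
eef_rot: [-3.141, -0.003, 3.045]
wrist_force: [-4.6, -2.6, 1.8]
finger_gap: 0.0348
```

Request:
send_rows(
  moves="0 0 0 0.5 0 2 1; 0 0 0 0 0 0 1",
)

```text
time_s: 16.88
tool_pos: [0.4381, 0.1588, 0.0983]
eef_rot: [-3.141, -0.003, 3.044]
wrist_force: [-6.7, -2.0, 4.6]
finger_gap: 0.0346
```

Request:
send_rows(
  moves="0 0 0 0.5 0 2 1; 0 0 0 0 0 0 1",
)

```text
time_s: 17.12
tool_pos: [0.4375, 0.1588, 0.0963]
eef_rot: [-3.141, -0.003, 3.044]
wrist_force: [-6.4, -1.9, 5.7]
finger_gap: 0.0352
```

Request:
send_rows(
  moves="0 0 0 0.5 0 2 1; 0 0 0 0 0 0 1",
)

```text
time_s: 17.38
tool_pos: [0.4367, 0.159, 0.0944]
eef_rot: [-3.141, -0.004, 3.044]
wrist_force: [-9.4, -2.4, 6.2]
finger_gap: 0.0347
```

Request:
send_rows(
  moves="0 0 0 0.5 0 2 1; 0 0 0 0 0 0 1",
)

```text
time_s: 17.62
tool_pos: [0.4362, 0.159, 0.0923]
eef_rot: [-3.141, -0.004, 3.044]
wrist_force: [-9.1, -1.3, 5.7]
finger_gap: 0.0349
```

```bash
python3 - <<'E'
from bench import status, eyes, nets
import cv2,numpy as np
from h import *
s=status.get_obs();w=eyes.grab_frame("wrist");w["pose"]=wpose(s,w)
t=eyes.grab_frame("scene")
for p in (w,t): print([(round(r["score"],2),r["xyz"]) for r in nets.spot_point("pull",p)])
cv2.imwrite("pics/w8.png",cv2.resize(np.vstack([w["image"],t["image"]]),(400,600)))
cv2.imwrite("pics/w8w.png",w["image"])
E
```

```text
[(0.96, [0.4388, 0.1591, 0.121])]
[]
```

View pics/w8w.png

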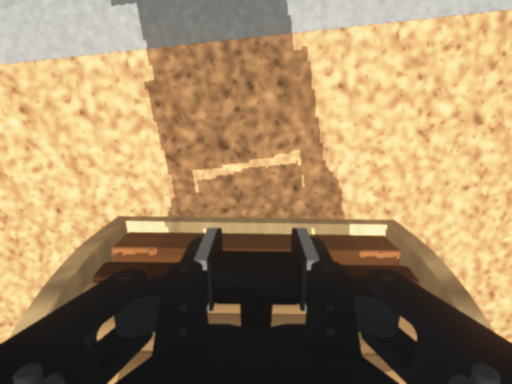

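View pics/w8.png

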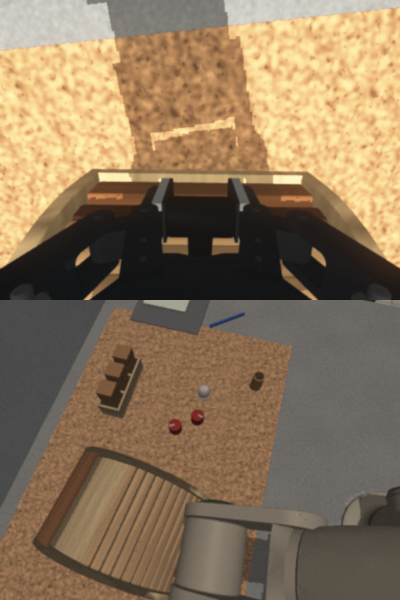

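Request:
send_rows(
  moves="0 0 0 1 0 2 1; 0 0 0 0.5 0 2 1; 0 0 0 0 0 0 1",
)

```text
time_s: 18.2
tool_pos: [0.4358, 0.1591, 0.0909]
eef_rot: [-3.141, 0.001, 3.044]
wrist_force: [-14.7, -4.0, 34.5]
finger_gap: 0.0352
```

Request:
send_rows(
  moves="0 0 0 1 0 2 1; 0 0 0 0.5 0 2 1; 0 0 0 0 0 0 1",
)

```text
time_s: 18.58
tool_pos: [0.436, 0.1591, 0.0906]
eef_rot: [3.142, 0.007, 3.045]
wrist_force: [-23.5, -7.9, 76.0]
finger_gap: 0.0348
```

The stop was reached: the force rose sharply at z ≈ 0.091. I'll relieve the load, then release.

Request:
send_rows(
  moves="0 0 0 -1 0 -3 1; 0 0 0 -1 0 -2.5 1; 0 0 0 0 0 0 1",
)

```text
time_s: 18.95
tool_pos: [0.4357, 0.1591, 0.091]
eef_rot: [-3.141, -0.002, 3.044]
wrist_force: [-11.9, -1.9, 18.6]
finger_gap: 0.0347
```

Request:
send_rows(
  moves="0 0 0 0 0 -1 1; 0 0 0 0 0 0 0.4; 0 0 0 0 0 0 0; 0 0 0 0 0 0 -0.5; 0 0 0 0 0 0 -1; 0 0 0 0 0 0 -1; 0 0 0 0 0 0 -1",
)

```text
time_s: 19.82
tool_pos: [0.4363, 0.1593, 0.0908]
eef_rot: [-3.142, -0.0, 3.045]
wrist_force: [-0.5, -0.0, 0.1]
finger_gap: 0.0854
```

```bash
python3 - <<'E'
from bench import status, eyes, nets
import cv2,numpy as np
from h import *
s=status.get_obs();w=eyes.grab_frame("wrist");w["pose"]=wpose(s,w)
print([(round(r["score"],2),r["xyz"]) for r in nets.spot_point("pull",w)])
cv2.imwrite("pics/w9w.png",w["image"])
E
```

```text
[(0.57, [0.4378, 0.1598, 0.1184])]
```

View pics/w9w.png

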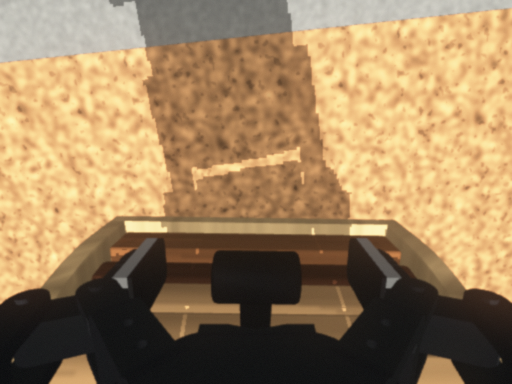

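The released pull sits between the open fingers at (256,277). I'll retreat straight up, then aside, and check.

Request:
send_rows(
  moves="0 0 0 0 0 -20 -1; 0 0 0 0 0 -40 -1; 0 0 0 0 0 -50 -1; 0 0 0 0 0 -50 -1; 0 0 0 0 -50 0 -1; 0 0 0 0 -55 0 -1; 0 0 0 0 -55 0 -1; 0 0 0 0 -55 0 -1; 0 0 0 0 -55 0 -1; 0 0 0 0 -50 0 -1; 0 0 0 0 0 0 -1; 0 0 0 0 0 0 -1",
)

```text
time_s: 21.42
tool_pos: [0.4053, -0.1588, 0.2507]
eef_rot: [3.141, -0.0, 3.045]
wrist_force: [0.6, 0.2, 0.5]
finger_gap: 0.0851
```

```bash
python3 - <<'E'
from bench import status, eyes, nets
import cv2,numpy as np
from h import *
P={n:eyes.grab_frame(n) for n in("scene","top")}
for n,p in P.items():
    print(n,[(round(r["score"],2),r["xyz"]) for r in nets.spot_point("pull",p)],[(round(r["score"],2),r["xyz"]) for r in nets.spot_point("knob_center",p)])
c=P["scene"]["image"][175:384,30:285];d=P["top"]["image"][65:235,90:345]
cv2.imwrite("pics/end.png",cv2.resize(np.vstack([c,d]),None,fx=1.55,fy=1.55,interpolation=cv2.INTER_CUBIC))
E
```

```text
scene [(0.77, [0.4378, 0.1613, 0.1175])] [(0.7, [0.5501, -0.1889, 0.0177]), (0.62, [0.6063, -0.1461, 0.0244])]
top [(0.97, [0.4378, 0.1597, 0.1187])] [(0.55, [0.5467, -0.196, 0.0202]), (0.55, [0.6001, -0.1465, 0.0205])]
```

View pics/end.png

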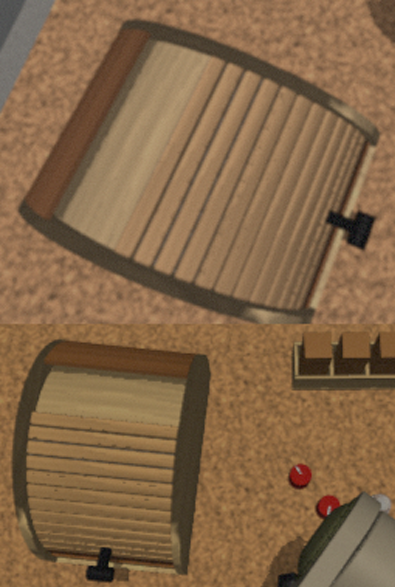

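The slats cover the whole compartment. The pull reads z = 0.118 from both cameras, which is the value expected when shut (0.118), and the arm is clear.

```bash
python3 -c "
from bench import ctrl
print(ctrl.finish_job())"
```

```text
the job is handed in; nothing more can be done
None
```

The red knob is in the tambour store and the door is rolled fully shut. I handed the job in at about 21.5 s of the 51 s allowed; the hand-in reports no verdict.

**Knob:** I took the red knob nearest the base, at about (0.462, -0.182), and left the two look-alikes where they were. I set it upright in the compartment, about 25 mm in front of the middle. The wrist picture after release showed it standing on the floor, clear of the sill and cheeks. I could not see it again once the door was shut.

**Door:** I pinched the pull and followed its arc down to the stop. Afterwards both fixed cameras put the pull at z ≈ 0.118 m, which is what the geometry gives for fully shut. The slats cover the whole opening, and the arm stands clear with almost no wrist force.

**What disagreed:**
- **Stop height:** The stop came about 8 mm lower at the tool than I had predicted, probably because the pull shifted a little in the fingers.
- **Force at the stop:** Pressing against it took the wrist force to about 80 N in all (76 N of it vertical), under the 120 N limit. I eased off before letting go.
- **Side force:** Mid-roll there was a sideways force of about 16 N from a small yaw error, which I corrected.
- **Network height for the placed knob:** Right after release the network gave z = 0.032 for the knob centre, about the floor height (0.016) plus half its height.

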